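# Put a carton away in the lift-up stock locker

### The job

Raise the locker's lift-up door until its stay catches, so that it stays up by itself when you let go. Slide the divider along its bar until its plate is in line with the steel clip on the front wall and let go of it, then set the loose carton down upright in the bay to the left of the divider, without dropping it. Finally press the pad of the stay to free the door, lower it without slamming and press it fully shut, leaving the divider and the carton where you put them and the mug and the tape roll undisturbed.

Things in the scene. Friction and masses are not known exactly. Their poses are not given: they have to be found in the camera images.
- locker: Plywood box fixed to the table, 202 mm deep, 340 wide; back 158 high, sides slope to 89 at the front, front wall 70. Origin: underside, mid-width, 90 mm behind the front face; x to the back, y left. Inside free: x -80 to 100, y -160 to 160, floor 12 mm up. Stay housing outside the right wall (x 38 to 94, to y -208, 180 high). Stock 55 high fixed inside at the right wall (y -157 to -119).
- door (a joint): Angle (rad) of the lift-up door on its hinge at the back top edge. 0 shut (slopes 0.35 down to the front), 1.92 upright, stop 1.95. Near 1.90 the stay catches; let go, the door rests near 1.85, locked until the pad is pressed. Raising takes 4 to 8 N at the handle. Freed, it sinks by itself in about 3 s and stops ajar near 0.3; press it home (2 N), it stays shut.
- door_hinge (a point): Middle of the hinge axis, 100 mm behind the locker's origin and 160 mm up. The axis runs along y. The point turns with the door: x from the door's front edge to the hinge, z out of its outer face.
- door_handle (a point): Middle of the door's steel bar handle: round bar along y, 110 mm long, 11 mm thick, its middle 50 mm off the outer face of the grey door (200 x 345 x 12 mm). In the hinge point's frame: x -165, z +62 mm.
- catch (a joint): Travel (m) of the stay's sprung steel catch: 0 up (it holds the raised door), 0.016 fully down; the raised door is freed at about 0.009 to 0.010. Needs 4 to 7 N.
- catch_pad (a point): Middle of the top of the stay's pad: a level steel plate 40 mm (x) by 52 mm (y) outside the right wall, 65 mm behind, 240 right of and 235 above the locker's origin. Pressing it straight down frees the door: hold it down about a second while the door starts to sink.
- divider (a joint): Place (m) of the divider on its bar, left (+y) of the locker's middle: an aluminium collar (32 mm diameter, 40 long) carrying a plate that reaches 120 mm forward. Slides between -0.115 and 0.115 with about 1 N of friction; stays where left. The bar is 12 mm thick, at the locker's x +55, 105 mm up; the carton fits under it.
- divider_top (a point): Middle of the top edge of the divider's plate at the place to grip it, 20 mm in front of the locker's origin and 92 mm above it. The plate is 12 mm thick (y), 60 mm high, 120 mm long (x). Axes as the locker's.
- clip: Steel index clip 12 mm wide (y) sitting on top of the locker's front wall, 12 mm high: the mark for the divider. Origin in the middle of its underside, on the wall's top; axes as the locker's.
- carton: Closed brown carton 90 mm long (its x), 50 mm thick (its y), 75 mm high, 0.14 to 0.28 kg, standing loose on the table to the left or to the right of the locker. Origin: centre of its underside.
- tape_roll: Roll of packing tape lying flat, 96 mm diameter, 48 mm high, loose on the table on the other side of the locker. Origin: centre of its underside.
- mug: White mug, 80 mm diameter, 90 mm high, loose on the table to the left of the locker, beyond the left carton place. Origin: centre of its underside.
Mind the look-alikes: they are no part of the job. Leave any green, red or turquoise look-alike of the carton alone.

How it is judged:
On the way, in this order (a step that is already met when the one before it is completed fails the run):
1. the door is raised past its catch and stays up, let go (value of joint door above 1.78 rad and contact force between the fingers and door below 0.3 N and value of joint catch below 0.004 m), for 0.3 s.
2. the divider stands in line with the clip, let go (y of divider_top in the frame of clip between -0.008 and 0.008 m and contact force between the fingers and divider below 0.3 N and value of joint door above 1.78 rad), for 0.2 s.
3. the carton stands on the floor of the left bay, let go (z of carton in the frame of locker below 0.018 m and x of carton in the frame of locker between -0.06 and 0.08 m and y of carton in the frame of locker below 0.14 m and y of carton in the frame of divider_top above 0.025 m and angle between carton's own z axis and vertical below 0.1 rad and contact force between the fingers and carton below 0.3 N and value of joint door above 1.78 rad), for 0.2 s.
4. the catch is pressed and the door comes down past it (value of joint door below 1.6 rad), for 0.1 s.
At the end, for the whole second after the job is handed in: The door is shut (within 0.05 rad), the divider's plate is within 8 mm of the clip's line, and the carton stands upright and at rest on the locker's floor, in the bay left of the divider (value of joint door below 0.05 rad and y of divider_top in the frame of clip between -0.008 and 0.008 m and z of carton in the frame of locker below 0.018 m and x of carton in the frame of locker between -0.06 and 0.08 m and y of carton in the frame of locker below 0.14 m and y of carton in the frame of divider_top above 0.025 m and angle between carton's own z axis and vertical below 0.1 rad and linear speed of carton below 0.02 m/s); the robot touches nothing.
It fails at once if the door is slammed down (faster than 2.5 rad/s) (velocity of joint door below -2.5 rad/s).
It fails at once if the carton is dropped (falls free faster than 0.6 m/s) (contact force between the fingers and carton below 0.05 N and linear speed of carton above 0.6 m/s).
It fails at once if the tape roll is pushed more than 30 mm (distance of tape_roll from where it was at the start of the episode above 0.03 m).
It fails at once if the mug is pushed more than 30 mm (distance of mug from where it was at the start of the episode above 0.03 m).
It also fails if it takes over 72 s, if anything falls off the work surface, if the arm or the gripper's body presses on something with over 40 N, if the wrist force passes 120 N, or if a joint passes its speed limit or range.

### The arm

A 6-joint arm with a two-finger parallel gripper is mounted at the origin on the work surface. World frame = base frame: x ahead of the robot, y to its left, z up, the work surface at z = 0. Lengths are in m, angles in rad, forces in N, time in s.
With the tool pointing down it reaches from about 0.3 to 0.775 m from the base axis. Payload 14.6 kg.
Tool frame: the origin (TCP) lies midway between the tips of the shut fingers; the grasp point (between the pads) lies 19 mm behind it (ctrl.grip_depth is the distance from the TCP to the grasp point, in m); z points along the fingers, x is the direction in which the jaws open and shut, and the axes are right-handed (so a half turn about z gives the same grasp; the last joint's range is limited). The gripper opens to 94 mm and grips with 3 to 60 N. Pads are 16 mm wide; open, the fingers measure 119 mm over their backs; the gripper's body (75 mm by 177 mm) begins 78 mm behind the grasp point.
Start: joints at [1.127, 0.3, 1.521, -0, 1.321, -0.067], TCP at [0.202, 0.511, 0.205] pointing down, gripper open.
Joint ranges: [-3.03, 3.03], [-0.79, 2.21], [0.23, 2.52], [-1.04, 4.18], [0, 3.07], [-2.55, 2.55]. Speed limits (rad/s): [2.22, 2.22, 2.57, 3.14, 3.14, 3.14].

### API

Orientations are given as [roll, pitch, yaw] about the fixed x, y, z axes, in that order (R = Rz(yaw) Ry(pitch) Rx(roll)).
In Python, from station import ctrl gives the robot as it stands.
- The arm moves only by the tool play_rows, never from a script. Its argument "steps" is a list that holds one entry, the list of rows, each a list of 7 numbers: the shift along the tool's x, y, z in cm, then the turn, a rotation vector about the tool's x, y, z in rad, then the opening, from 0 (shut) to 1 (fully open). In form: [[[x, y, z, ax, ay, az, hand], ...]]. A call has 1 to 20 rows; each row is the pose to reach, as a shift and turn from the pose measured when the call began, along the tool's axes at that moment; what a row does not reach only later rows make up. A row lasts 1/12 s, in which the tool goes at most 41.7 mm and 7.16 degrees, less where a joint would pass 70% of its speed; a pose out of reach is approached as far as the arm can. A call with a gripper value outside its range is refused whole. The fingers move at their own pace and stop on an object; "force" is the grip in N (left out, the last holds). Time passes only in rows, so rows that repeat a pose let the fingers close. It gives the time, the measured TCP pose, the force and the opening at its end, in the units of the state.
- ctrl.get_obs(): the state, without advancing time (a new reading comes with each control period).
- ctrl.camera(name): name is "scene" or "top"; returns a dict with "frame" (420x560x3 uint8, blue, green, red), "fovy" (degrees; the focal length in pixels is half the picture's height over the tangent of half this angle, whatever the lens; pixels are square), "cx", "cy" (the principal point, pixels), "world_to_cam" (4x4, takes a point from world to camera coordinates). Camera axes: x right, y up, looking along -z (the intrinsics and any distortion apply to the point x, -y, -z); pixel columns grow to the right and rows downward; lengths in m; the calibration is good to about 2 mm. A picture is of the moment at which its call begins. There is no depth.
- ctrl.hand_in(): hands the job in, once; it reports no verdict.
The state is a dict: "time_s": time; "qpos": joint angles; "joint_vel": joint speeds; "tau": joint torques, N m; "ee_pos": TCP position; "eef_rot": TCP orientation; "force": force on the tool from outside, world axes, zero at the start; "moment": the same for the moment, N m; "grip_width": finger opening in m.
Only numpy, scipy, OpenCV 4.12 (cv2) and the standard library are available. Lean on these libraries where they do the work, as an engineer would, in place of code of your own. Each camera call takes 0.05 s, during which the arm holds its last target. There are 200 camera calls.

## Working session

There is one attempt and no reset: what is moved stays moved. The work goes in short steps, Python scripts to look and compute and a tool call to move; the robot and the scene stay as the last step left them, time stands still between calls to the robot, and variables do not carry over. Pictures are saved under pics/ and viewed, about 8 in all and at most 12, crops included, and the job is handed in when it is done.

Besides the shell and the picture viewer there is one more tool, called after "Emit:" in YAML: its name, and indented under it one key for each argument. play_rows: Moves the arm, as the interface text tells. Its arguments: {"type":"object","properties":{"steps":{"type":"array"},"force":{"type":"number"}},"required":["steps"]}

```bash
ls; mkdir -p pics
python3 - <<'E'
from station import ctrl
import cv2
for n in ("scene","top"):
    c=ctrl.camera(n); cv2.imwrite(f"pics/{n}0.png",c["frame"])
    print(n,{k:(v.tolist() if hasattr(v,'tolist') else v) for k,v in c.items() if k!="frame"})
print(ctrl.get_obs(), ctrl.grip_depth)
print([d for d in dir(ctrl) if d[0]!='_'])
E
```

```text
pics
scene {'fovy': 54.878182210174856, 'cx': 273.65246611189036, 'cy': 214.88225653054866, 'world_to_cam': [[-0.4472256077165867, 0.8943278894311785, 0.01291828115903125, 0.23267801382665884], [-0.502937160071413, -0.2633942889158859, 0.8232117963111296, 0.09399602978420045], [0.7396238698296802, 0.36166431224558065, 0.5675873998126628, -1.6619646355879691], [0.0, 0.0, 0.0, 1.0]]}
top {'fovy': 46.43025984283519, 'cx': 282.5865209497279, 'cy': 210.44214134868713, 'world_to_cam': [[0.005263980706240753, -0.9999836972785752, 0.002212619306365867, -0.03231675527135139], [0.9826061981269482, 0.005583212138226396, 0.18561758306993428, -0.4679783408341165], [-0.18562691052115457, 0.001197046068511294, 0.9826195688928047, -1.2297897212799618], [0.0, 0.0, 0.0, 1.0]]}
{'time_s': 0.1, 'qpos': array([ 1.12737713e+00,  3.00396837e-01,  1.52150743e+00, -4.39560059e-05,
        1.32066697e+00, -6.65779714e-02]), 'joint_vel': array([-5.49573530e-04, -8.25127853e-04,  4.58378592e-05, -6.94207720e-04,
       -1.30749225e-03,  7.97107687e-04]), 'tau': array([ 1.66052650e-03, -5.32642329e+01, -3.53283691e+01,  7.10249855e-02,
        2.34128174e-02, -6.32627894e-05]), 'ee_pos': array([0.20229823, 0.5112048 , 0.20495821]), 'eef_rot': array([-3.14157003e+00,  9.79256268e-04,  1.19396602e+00]), 'force': array([-0.20752708, -0.37800701, -0.33515056]), 'moment': array([0.05045261, 0.01574524, 0.01254305]), 'grip_width': 0.09424279586431521} 0.0188
['MotionError', 'camera', 'get_obs', 'grip_depth', 'hand_in']
```

View pics/scene0.png

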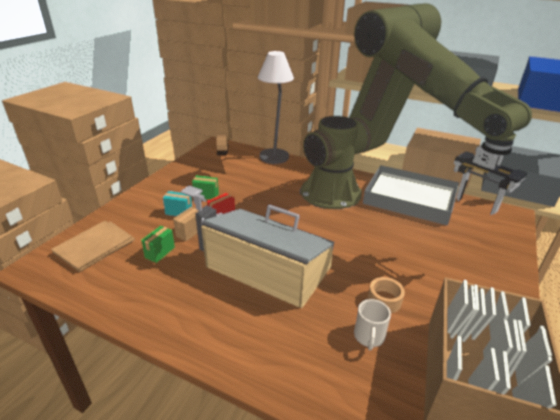

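View pics/top0.png

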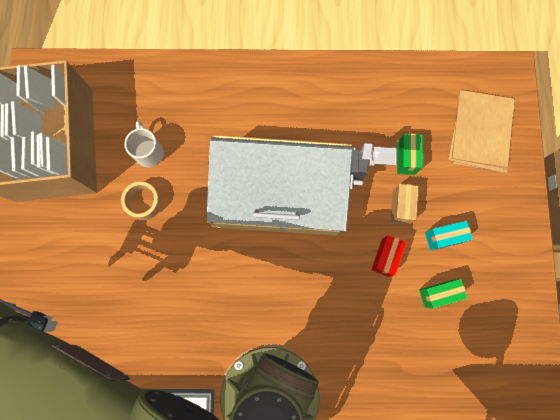

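The scene view shows the shut locker, handle at about (282,215), with the mug (373,322) and the tape roll (387,292) on its left. The top view shows the door with corners near (209,137), (352,147), (346,231), (207,222), the stay at (375,155), the brown carton at (406,200), and red/green/turquoise look-alikes.

```bash
cat > h.py <<'E'
import numpy as np, cv2
from scipy.optimize import least_squares
from station import ctrl
def cam(n):
    c=ctrl.camera(n); c["f"]=210/np.tan(np.radians(c["fovy"])/2); c["W"]=np.array(c["world_to_cam"]); return c
def proj(c,P):
    P=np.atleast_2d(P); q=P@c["W"][:3,:3].T+c["W"][:3,3]
    return np.c_[c["cx"]-c["f"]*q[:,0]/q[:,2], c["cy"]+c["f"]*q[:,1]/q[:,2]]
def ray(c,uv):
    uv=np.atleast_2d(np.array(uv,float)); d=np.c_[(uv[:,0]-c["cx"])/c["f"],-(uv[:,1]-c["cy"])/c["f"],-np.ones(len(uv))]
    R=c["W"][:3,:3]; return -R.T@c["W"][:3,3], d@R
def onz(c,uv,z):
    o,d=ray(c,uv); return o+d*((z-o[2])/d[:,2])[:,None]
def biggest(m,near=None):
    n,l,s,ce=cv2.connectedComponentsWithStats(m.astype(np.uint8))
    i=1+np.argmax(s[1:,4]) if near is None else 1+np.argmin(np.where(s[1:,4]>60,np.hypot(*(ce[1:]-near).T),1e9))
    return cv2.findContours((l==i).astype(np.uint8),cv2.RETR_EXTERNAL,cv2.CHAIN_APPROX_NONE)[0][0][:,0],s[i],ce[i]
def toW(L,p):  # L=(x,y,yaw) locker->world
    p=np.atleast_2d(p).astype(float); c,s=np.cos(L[2]),np.sin(L[2])
    return np.c_[L[0]+c*p[:,0]-s*p[:,1],L[1]+s*p[:,0]+c*p[:,1],p[:,2]]
def hinge(a,x,y,z): # hinge-frame pt at door angle a -> locker
    t=.35-a  # slope
    return np.array([.1+x*np.cos(t)-z*np.sin(t), y, .16+x*np.sin(t)+z*np.cos(t)])
E
cat > m1.py <<'E'
from h import *
c=cam("top"); hsv=cv2.cvtColor(c["frame"],cv2.COLOR_BGR2HSV); H,S,V=cv2.split(hsv)
m=(S<60)&(V>90); m[:100]=0;m[260:]=0;m[:,:190]=0;m[:,360:]=0
k,s,ce=biggest(cv2.morphologyEx(m.astype(np.uint8),cv2.MORPH_OPEN,np.ones((5,5))))
ap=cv2.approxPolyDP(cv2.convexHull(k),6,True)[:,0]; print("door",s,ap.tolist())
cr=np.array([[209,137],[352,147],[346,231],[207,222]])
uv=np.array([min(ap.tolist(),key=lambda p:np.hypot(*(np.array(p)-q))) for q in cr],float)
mod=np.array([hinge(0,x,y,.012) for x,y in((0,.1725),(0,-.1725),(-.2,-.1725),(-.2,.1725))])
r=least_squares(lambda L:(proj(c,toW(L,mod))-uv).ravel(),[.6,0,0])
L=r.x; print("locker",L.round(4),"res",r.fun.round(1))
np.save("L.npy",L)
# carton
print("hsv carton",hsv[196,402],hsv[210,402],hsv[196,412],"table",hsv[250,450])
for n,p in (("handle",hinge(0,-.165,0,.062)),("pad",[.065,-.24,.235]),("clipwall",[-.085,0,.07])):
    w=toW(L,p); print(n,w.round(4),proj(c,w).round(1), proj(cam("scene"),w).round(1))
big=cv2.resize(c["frame"][110:280,340:520],None,fx=4,fy=4,interpolation=cv2.INTER_CUBIC); cv2.imwrite("pics/crop1.png",big[:600,:720])
E
python3 m1.py
```

```text
door [  207   138   153    93 12159] [[211, 139], [359, 150], [345, 230], [207, 221]]
locker [ 0.5101 -0.0237 -0.0768] res [ 1.  -0.5 -3.6 -0.1  2.1  1.5  0.6 -0.9]
hsv carton [ 17 136 236] [ 18 135 238] [ 18 135 240] table [ 13 180 204]
handle [[ 0.4341 -0.0179  0.1617]] [[277.6 215.3]] [[281.6 210.5]]
pad [[ 0.5565 -0.268   0.235 ]] [[388.8 156.7]] [[189.4 188.8]]
clipwall [[ 0.4254 -0.0172  0.07  ]] [[277.6 225.1]] [[282.3 232.7]]
```

View pics/crop1.png

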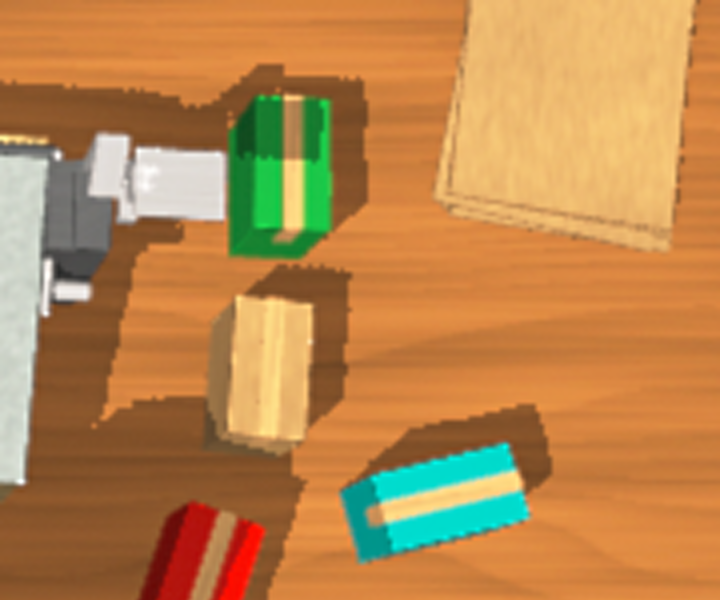

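The crop shows the door's back-right corner near (50,150) in the crop, i.e. px (352.5,147.5), the pad centre at px (385,156), and the carton's top face with crop corners (238,295), (313,303), (302,443), (228,432).

```bash
cat > m2.py <<'E'
from h import *
c=cam("top"); s=cam("scene")
uv=np.array([[210,138],[352.5,147.5],[346,230.5],[207,221.5],[385,156]])
mod=np.array([hinge(0,x,y,.012) for x,y in((0,.1725),(0,-.1725),(-.2,-.1725),(-.2,.1725))]+[[.065,-.24,.235]])
r=least_squares(lambda L:(proj(c,toW(L,mod))-uv).ravel(),[.6,0,0]); L=r.x
print("locker",L.round(4),"res",r.fun.round(1)); np.save("L.npy",L)
C=onz(c,np.array([[238,295],[313,303],[302,443],[228,432]])/4+[340,110],.075)
print(C.round(4),"sides",np.hypot(*np.diff(np.r_[C,C[:1]],axis=0)[:,:2].T).round(3))
ce=C.mean(0); d=(C[0]-C[3]+C[1]-C[2]); yaw=np.arctan2(d[1],d[0]); print("carton",ce.round(4),yaw)
for n,p in (("handle",hinge(0,-.165,0,.062)),("pad",[.065,-.24,.235]),("clipwall",[-.085,0,.07]),("handle up",hinge(1.92,-.165,0,.062))):
    w=toW(L,p); print(n,w.round(4),proj(c,w).round(1), proj(s,w).round(1))
print("carton in scene",proj(s,ce))
f=s["frame"]; hsv=cv2.cvtColor(f,cv2.COLOR_BGR2HSV)
# handle ends in scene crop
b=np.hstack([cv2.resize(f[190:290,140:240],None,fx=4,fy=4,interpolation=cv2.INTER_CUBIC),cv2.resize(f[190:290,240:340],None,fx=4,fy=4,interpolation=cv2.INTER_CUBIC)])
cv2.imwrite("pics/crop2.png",b)
E
python3 m2.py
```

```text
locker [ 0.511  -0.0189 -0.0635] res [-0.6  1.   0.4  1.1 -0.3 -0.2 -0.9 -0.8  1.3 -1.1]
[[ 0.5336 -0.3292  0.075 ]
 [ 0.5286 -0.377   0.075 ]
 [ 0.4377 -0.3659  0.075 ]
 [ 0.4444 -0.3193  0.075 ]] sides [0.048 0.092 0.047 0.09 ]
carton [ 0.4861 -0.3478  0.075 ] -0.11587250801726483
handle [[ 0.4349 -0.0141  0.1617]] [[276. 215.]] [[282.6 211. ]]
pad [[ 0.5607 -0.2626  0.235 ]] [[386.3 154.9]] [[190.1 189.9]]
clipwall [[ 0.4262 -0.0135  0.07  ]] [[276.1 224.8]] [[283.2 233.1]]
handle up [[ 0.6726 -0.0292  0.325 ]] [[283.1  90.8]] [[236.9 202.2]]
carton in scene [[187.59500465 214.0398712 ]]
```

View pics/crop2.png

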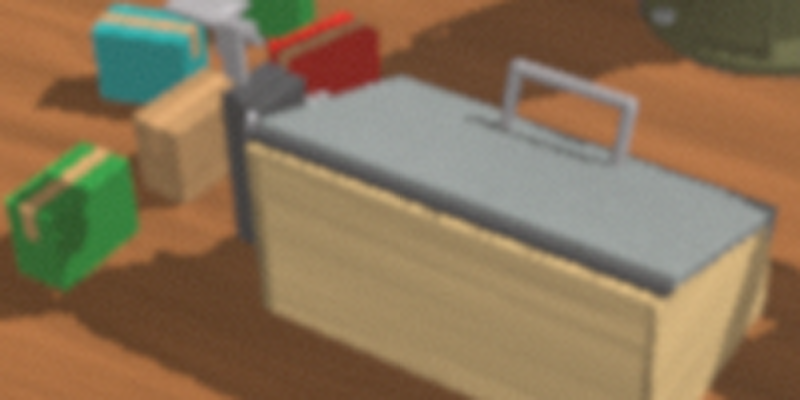

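Locker fit agrees with both views to about 1 px (handle predicted 282.6,211 against about 283.8,211 seen in the scene view). Carton top measures 48×91 mm at the right height, as it should. Moving now.

```bash
cat > rel.py <<'E'
from h import *
from scipy.spatial.transform import Rotation as R
L=np.load("L.npy")
def rel(P,yaw=None,pitch=0,o=None):
    """rows [cm, rotvec] to world TCP P; tool axis down, leaned by pitch about world/locker y, then yaw"""
    o=o or ctrl.get_obs(); R0=R.from_euler("xyz",o["eef_rot"])
    yaw=L[2] if yaw is None else yaw
    T=R.from_euler("z",yaw)*R.from_euler("y",pitch)*R.from_euler("x",np.pi)
    out=[]
    for p in np.atleast_2d(P): out.append(np.r_[R0.inv().apply(p-o["ee_pos"])*100,(R0.inv()*T).as_rotvec()].round(2))
    return np.array(out)
E
python3 -c "
from rel import *
h=toW(L,hinge(0,-.165,0,.062))[0]
print(rel([h+[0,0,.04],h+[0,0,-.019]]))"
```

```text
[[-40.3   40.96   0.38   0.     0.     1.26]
 [-40.3   40.96   6.28   0.     0.     1.26]]
```

Emit:
play_rows:
  steps:
    - [[-40.3,40.96,0.4,0,0,1.26,0.5],[-40.3,40.96,0.4,0,0,1.26,0.5],[-40.3,40.96,0.4,0,0,1.26,0.5],[-40.3,40.96,0.4,0,0,1.26,0.5],[-40.3,40.96,0.4,0,0,1.26,0.5],[-40.3,40.96,0.4,0,0,1.26,0.5],[-40.3,40.96,0.4,0,0,1.26,0.5],[-40.3,40.96,0.4,0,0,1.26,0.5],[-40.3,40.96,0.4,0,0,1.26,0.5],[-40.3,40.96,0.4,0,0,1.26,0.5],[-40.3,40.96,0.4,0,0,1.26,0.5],[-40.3,40.96,0.4,0,0,1.26,0.5],[-40.3,40.96,0.4,0,0,1.26,0.5],[-40.3,40.96,0.4,0,0,1.26,0.5],[-40.3,40.96,0.4,0,0,1.26,0.5],[-40.3,40.96,0.4,0,0,1.26,0.5],[-40.3,40.96,0.4,0,0,1.26,0.5]]

```text
time_s: 1.82
ee_pos: [0.4347, -0.0137, 0.2014]
eef_rot: [-3.142, 0.0, -0.066]
force: [-0.0, 0.1, 0.7]
grip_width: 0.0467
```

```bash
python3 -c "
from rel import *
h=toW(L,hinge(0,-.165,0,.062))[0]
print(rel([h+[0,0,-.019]]),h)
c=cam('top');cv2.imwrite('pics/t2.png',cv2.resize(c['frame'][100:270,180:380],None,fx=4,fy=4)[:600])
"
```

```text
[[ 0.03  0.04  5.87 -0.    0.   -0.  ]] [ 0.43493792 -0.01410346  0.16166297]
```

Emit:
play_rows:
  steps:
    - [[0,0,3,0,0,0,0.5],[0,0,5.9,0,0,0,0.5],[0,0,5.9,0,0,0,0.5],[0,0,5.9,0,0,0,0.0],[0,0,5.9,0,0,0,0.0],[0,0,5.9,0,0,0,0.0],[0,0,5.9,0,0,0,0.0],[0,0,5.9,0,0,0,0.0]]
  force: 35

```text
time_s: 2.53
ee_pos: [0.435, -0.0132, 0.1434]
eef_rot: [3.142, -0.002, -0.065]
force: [0.4, 0.5, -0.3]
grip_width: 0.0169
```

```bash
python3 -c "
from rel import *
h0=toW(L,hinge(0,-.165,0,.062))[0]; o=ctrl.get_obs(); print(o['ee_pos'],o['grip_width'],o['force'])
A=np.linspace(0,1.93,26)
P=np.array([toW(L,hinge(a,-.165,0,.062))[0]-h0 for a in A])+o['ee_pos']
for a,r in zip(A,rel(P,o=o)): print(round(a,2),r[:3].round(1).tolist())"
```

```text
[ 0.43503287 -0.01323804  0.143392  ] 0.016901502349354135 [ 0.35329297  0.50782876 -0.26885085]
0.0 [0.0, 0.0, 0.0]
0.08 [0.1, -0.0, -1.4]
0.15 [0.2, -0.0, -2.7]
0.23 [0.5, -0.0, -4.0]
0.31 [0.9, -0.0, -5.4]
0.39 [1.4, -0.0, -6.6]
0.46 [1.9, -0.0, -7.8]
0.54 [2.6, -0.0, -9.0]
0.62 [3.4, -0.0, -10.2]
0.69 [4.2, -0.0, -11.2]
0.77 [5.1, -0.0, -12.2]
0.85 [6.1, -0.0, -13.2]
0.93 [7.2, -0.0, -14.0]
1.0 [8.3, -0.0, -14.8]
1.08 [9.5, -0.0, -15.4]
1.16 [10.7, -0.0, -16.0]
1.24 [12.0, -0.0, -16.5]
1.31 [13.3, -0.0, -16.9]
1.39 [14.6, -0.0, -17.2]
1.47 [16.0, -0.0, -17.4]
1.54 [17.4, -0.0, -17.4]
1.62 [18.7, -0.0, -17.4]
1.7 [20.1, -0.0, -17.3]
1.78 [21.4, -0.0, -17.0]
1.85 [22.7, -0.0, -16.7]
1.93 [24.0, -0.0, -16.2]
```

Emit:
play_rows:
  steps:
    - [[0,0,0,0,0,0,0],[0,0,0,0,0,0,0],[0,0,0,0,0,0,0],[0,0,-0.7,0,0,0,0],[0.1,0,-1.4,0,0,0,0],[0.2,0,-2.7,0,0,0,0]]

```text
time_s: 3.03
ee_pos: [0.4367, -0.0134, 0.1703]
eef_rot: [3.142, -0.0, -0.065]
force: [9.8, -2.7, -5.2]
grip_width: 0.0099
```

Emit:
play_rows:
  steps:
    - [[0.3,0,-1.3,0,0,0,0],[0.7,0,-2.7,0,0,0,0],[1.2,0,-3.9,0,0,0,0],[1.7,0,-5.1,0,0,0,0],[2.4,0,-6.3,0,0,0,0],[3.2,0,-7.5,0,0,0,0],[4.0,0,-8.5,0,0,0,0],[4.9,0,-9.5,0,0,0,0],[5.9,0,-10.5,0,0,0,0],[7.0,0,-11.3,0,0,0,0],[8.1,0,-12.1,0,0,0,0],[9.3,0,-12.7,0,0,0,0]]

```text
time_s: 4.03
ee_pos: [0.5289, -0.0195, 0.3014]
eef_rot: [3.141, -0.001, -0.065]
force: [-18.5, 1.0, 23.6]
grip_width: 0.0098
```

```bash
python3 -c "
from rel import *
o=ctrl.get_obs(); print(o['ee_pos'],o['grip_width'],o['force'],o['qpos'].round(2))
b=o['ee_pos']+[0,0,.0188]
print(b, toW(L,hinge(1.08,-.165,0,.062)))
hw=toW(L,[.1,0,.16])[0]; print(np.hypot(*(b-hw)[[0,2]]))
c=cam('scene');cv2.imwrite('pics/s3.png',c['frame'])"
```

```text
[ 0.52885326 -0.01947435  0.30138747] 0.009831992143765084 [-18.45687108   1.02984923  23.57565532] [-0.11  0.2   1.43 -0.    1.52 -0.04]
[ 0.52885326 -0.01947435  0.32018747] [[ 0.52939541 -0.02011037  0.3162343 ]]
0.17994901171857694
```

View pics/s3.png

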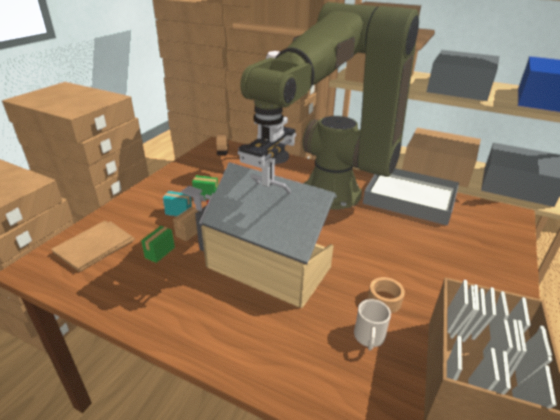

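The scene view shows the door held half-up at the handle (270,165) by the fingers, with nothing else touched. I'll continue with a little relief upward.

Emit:
play_rows:
  steps:
    - [[0.6,0,-0.5,0,0,0,0],[1.2,0,-0.8,0,0,0,0],[2.5,0,-1.3,0,0,0,0],[3.8,0,-1.7,0,0,0,0],[5.1,0,-2.0,0,0,0,0],[6.5,0,-2.2,0,0,0,0],[7.9,0,-2.2,0,0,0,0],[9.2,0,-2.2,0,0,0,0],[10.6,0,-2.1,0,0,0,0],[11.9,0,-1.8,0,0,0,0]]

```text
time_s: 4.92
ee_pos: [0.6447, -0.0269, 0.3225]
eef_rot: [3.141, 0.011, -0.065]
force: [-0.3, 0.7, 5.5]
grip_width: 0.0194
```

```bash
python3 -c "
from rel import *
o=ctrl.get_obs(); print(o['ee_pos'],o['grip_width'],o['force'],o['qpos'].round(2))
b=o['ee_pos']+[0,0,.0188]; hw=toW(L,[.1,0,.16])[0]; d=b-hw
th=np.arctan2(d[2],-d[0]); print('r',np.hypot(d[0],d[2]),'a~',th-np.arctan2(.062,.165)+.35)
for a in (1.7,1.78,1.85,1.9,1.93,1.95): print(a,toW(L,hinge(a,-.165,0,.062)))"
```

```text
[ 0.64474595 -0.02685417  0.32246659] 0.01941839903986017 [-0.28995035  0.74289234  5.49991074] [-0.1   0.49  1.   -0.    1.67 -0.03]
r 0.18441061463222963 a~ 1.746281675596061
1.7 [[ 0.63514839 -0.0268356   0.33457277]]
1.78 [[ 0.64899345 -0.02771606  0.33206781]]
1.85 [[ 0.66091066 -0.02847392  0.32897238]]
1.9 [[ 0.66927616 -0.02900591  0.3262536 ]]
1.93 [[ 0.67422667 -0.02932073  0.32442239]]
1.95 [[ 0.67749559 -0.02952862  0.32311927]]
```

```bash
python3 -c "
from rel import *
c=cam('scene'); p=proj(c,ctrl.get_obs()['ee_pos'])[0]; print(p); x,y=p.astype(int)
cv2.imwrite('pics/s4.png',cv2.resize(c['frame'][y-70:y+80,x-100:x+100],None,fx=4,fy=4,interpolation=cv2.INTER_CUBIC))"
```

```text
[242.51443177 199.2128617 ]
```

View pics/s4.png

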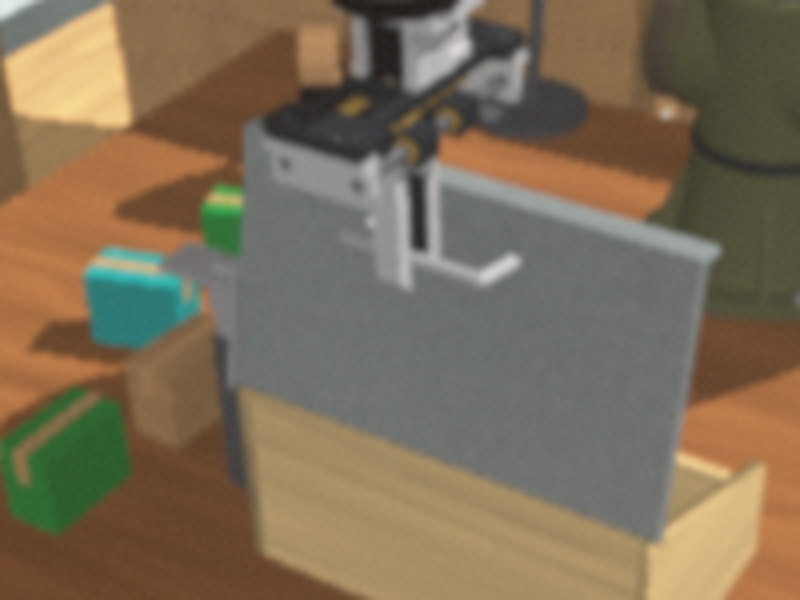

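The crop shows the fingers still straddling the bar (crop ~(405,265)) close to their tips, with the door leaning just short of upright. I'll seat lower and push on.

Emit:
play_rows:
  steps:
    - [[0,0,0.4,0,0,0,0.2],[0.2,0,0.7,0,0,0,0.2],[0.7,0,0.9,0,0,0,0.2],[1.3,0,1.1,0,0,0,0.2],[1.9,0,1.3,0,0,0,0.2],[2.3,0,1.4,0,0,0,0.2]]

```text
time_s: 5.47
ee_pos: [0.6724, -0.0288, 0.3066]
eef_rot: [3.141, 0.003, -0.065]
force: [-2.0, 0.1, 0.3]
grip_width: 0.0186
```

```bash
cat > door.py <<'E'
from rel import *
import sys
o=ctrl.get_obs(); print(o['ee_pos'],o['grip_width'],o['force'])
c=cam('scene')
hsv=cv2.cvtColor(c['frame'],cv2.COLOR_BGR2HSV)
for a in (1.75,1.8,1.85,1.9,1.95):
    print(a,proj(c,toW(L,[hinge(a,-.2,y,.012) for y in(.1725,-.1725)])).round(1).tolist(), 'bar+y end',proj(c,toW(L,hinge(a,-.165,.055,.062))).round(1).tolist())
x,y=190,140
cv2.imwrite(sys.argv[1],cv2.resize(c['frame'][y:y+150,x:x+200],None,fx=4,fy=4,interpolation=cv2.INTER_CUBIC))
E
python3 door.py pics/s5.png
```

```text
[ 0.67244973 -0.02881018  0.30663341] 0.01860307144353547 [-1.99500338  0.05071953  0.26735725]
1.75 [[316.5, 194.3], [201.6, 159.6]] bar+y end [[262.2, 200.3]]
1.8 [[314.7, 195.9], [199.2, 160.7]] bar+y end [[260.3, 202.6]]
1.85 [[312.9, 197.7], [196.8, 162.0]] bar+y end [[258.5, 205.0]]
1.9 [[311.0, 199.7], [194.4, 163.6]] bar+y end [[256.6, 207.6]]
1.95 [[309.1, 201.9], [192.0, 165.3]] bar+y end [[254.8, 210.4]]
```

View pics/s5.png

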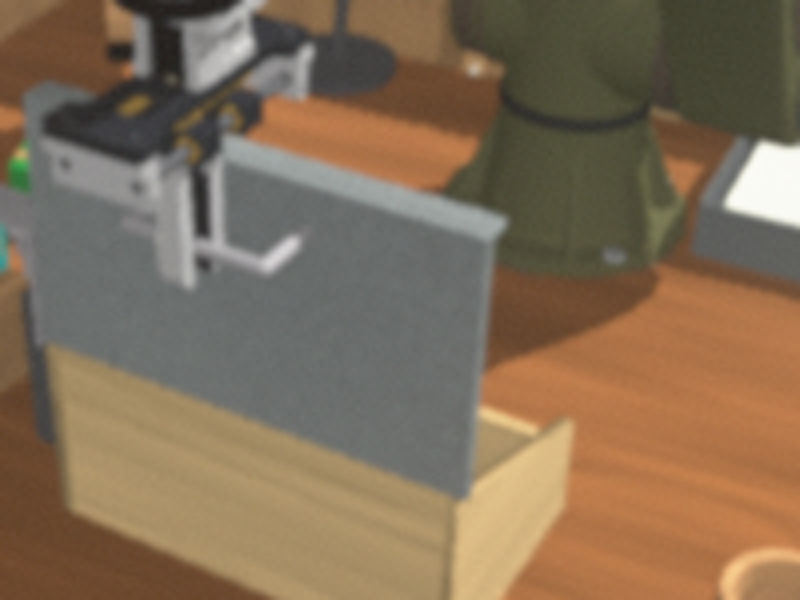

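The crop shows the door nearly upright: bar end at px (257.5,206.3), which is about 1.875 rad. I need a little more push until the stop is felt.

Emit:
play_rows:
  steps:
    - [[0.4,0,0.1,0,0,0,0.2],[0.7,0,0.2,0,0,0,0.2],[1.0,0,0.3,0,0,0,0.2],[1.2,0,0.4,0,0,0,0.2]]

```text
time_s: 5.85
ee_pos: [0.6819, -0.0294, 0.303]
eef_rot: [3.141, 0.012, -0.065]
force: [-50.5, 3.3, 17.6]
grip_width: 0.0192
```

Emit:
play_rows:
  steps:
    - [[-0.5,0,0,0,0,0,0.2],[-1.0,0,0,0,0,0,0.25],[-1.5,0,-0.1,0,0,0,0.3],[-1.8,0,-0.1,0,0,0,0.35],[-1.8,0,-0.1,0,0,0,0.35],[-1.8,0,-0.1,0,0,0,0.35]]

```text
time_s: 6.35
ee_pos: [0.664, -0.0282, 0.3044]
eef_rot: [3.141, 0.011, -0.065]
force: [0.3, 0.1, -0.9]
grip_width: 0.0329
```

```bash
python3 door.py pics/s6.png
```

```text
[ 0.66395994 -0.02824185  0.30437992] 0.03289961700100062 [ 0.32303172  0.11769256 -0.86584575]
1.75 [[316.5, 194.3], [201.6, 159.6]] bar+y end [[262.2, 200.3]]
1.8 [[314.7, 195.9], [199.2, 160.7]] bar+y end [[260.3, 202.6]]
1.85 [[312.9, 197.7], [196.8, 162.0]] bar+y end [[258.5, 205.0]]
1.9 [[311.0, 199.7], [194.4, 163.6]] bar+y end [[256.6, 207.6]]
1.95 [[309.1, 201.9], [192.0, 165.3]] bar+y end [[254.8, 210.4]]
```

View pics/s6.png

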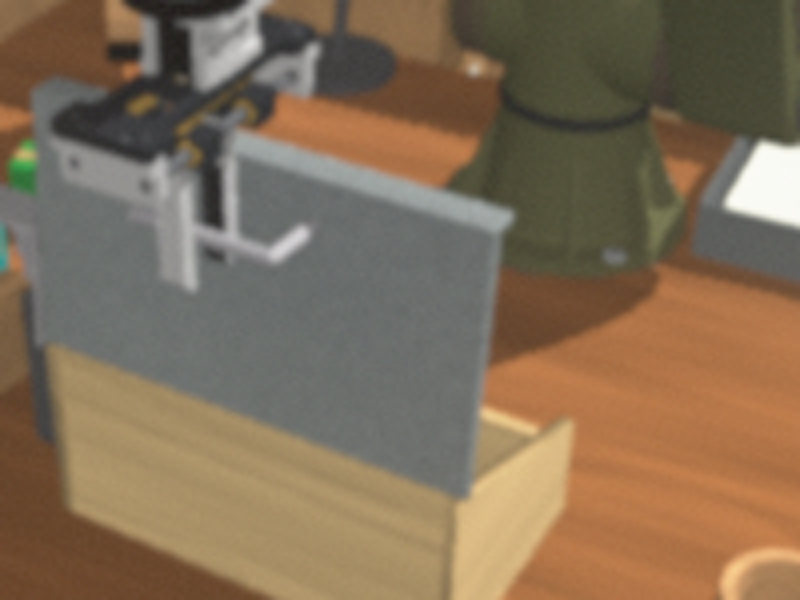

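Door rests near 1.83–1.85 with zero force on the tool, so the stay has caught. I'll lift clear and go aside to look into the locker.

Emit:
play_rows:
  steps:
    - [[0,0,-4,0,0,0,0.35],[0,0,-8,0,0,0,0.35],[0,0,-11,0,0,0,0.35],[0,0,-11,0,0,0,0.35],[-5,0,-11,0,0,0,0.35],[-9,0,-11,0,0,0,0.35],[-13,-3,-11,0,0,0,0.35],[-22,-25,-11,0,0,0,0.35],[-22,-25,-11,0,0,0,0.35],[-22,-25,-11,0,0,0,0.35],[-22,-25,-11,0,0,0,0.35],[-22,-25,-11,0,0,0,0.35],[-22,-25,-11,0,0,0,0.35]]

```text
time_s: 7.48
ee_pos: [0.4636, 0.231, 0.4165]
eef_rot: [3.141, 0.011, -0.066]
force: [1.4, 0.0, 0.1]
grip_width: 0.0329
```

```bash
python3 -c "
from rel import *
print(ctrl.get_obs()['ee_pos'])
c=cam('top'); p=toW(L,[[.1,.17,.15],[.1,-.17,.15],[-.09,-.17,.09],[-.09,.17,.09]]); print(proj(c,p).round(1).tolist())
print(proj(c,toW(L,[[-.085,y,.082] for y in(-.1,0,.1)])).round(1).tolist(), proj(c,toW(L,[[-.02,y,.092] for y in(-.1,0,.1)])).round(1).tolist())
cv2.imwrite('pics/t7.png',cv2.resize(c['frame'][90:240,195:395],None,fx=4,fy=4,interpolation=cv2.INTER_CUBIC))"
```

```text
[0.46356894 0.23103292 0.41652379]
[[211.8, 140.3], [350.7, 149.6], [344.1, 230.1], [207.9, 220.8]]
[[315.9, 226.7], [276.1, 224.0], [236.3, 221.3]] [[317.6, 200.6], [277.9, 197.9], [238.2, 195.2]]
```

View pics/t7.png

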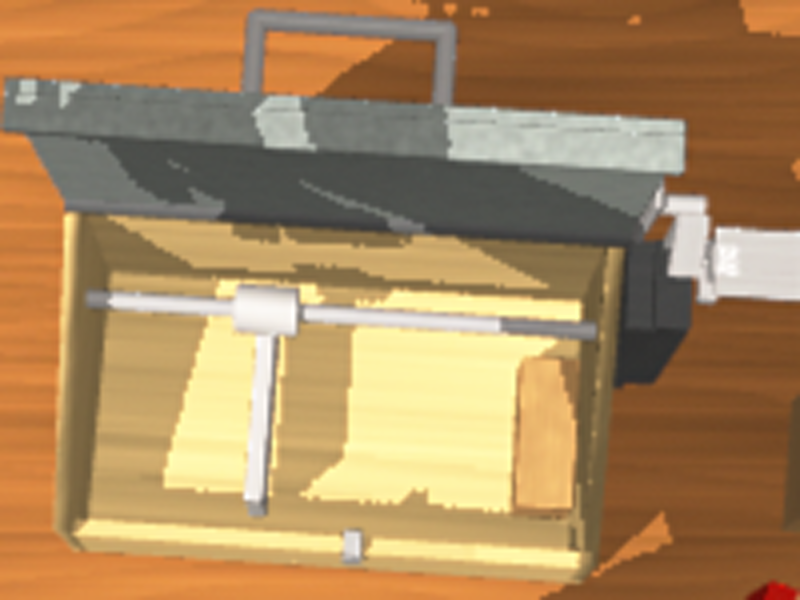

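The crop shows the door standing up, the divider plate's top edge running from (268,335) to (256,495), and the clip at (353,533). The fixed stock is at the right wall and the left bay is empty.

```bash
cat >> rel.py <<'E'
def toL(w):
    w=np.atleast_2d(w); c,s=np.cos(L[2]),np.sin(L[2]); d=w-[L[0],L[1],0]
    return np.c_[c*d[:,0]+s*d[:,1],-s*d[:,0]+c*d[:,1],d[:,2]]
E
python3 -c "
from rel import *
c=cam('top')
px=lambda u,v:[195+u/4,90+v/4]
cl=toL(onz(c,[px(353,540)],.082))[0]; pl=toL(onz(c,[px(268,335),px(261,428),px(256,495)],.092)); co=toL(onz(c,[px(266,310)],.115))
print('clip',cl.round(4),'plate',pl.round(4).tolist(),'collar',co.round(4), 'walls', toL(onz(c,[px(500,322),px(100,298)],.105)).round(3).tolist())
yd=pl[:,1].mean(); P=toW(L,[[-.02,yd,.16],[-.02,yd,.063]]); print(P.round(4).tolist()); print(rel(P,L[2]-np.pi/2))"
```

```text
clip [-0.0863 -0.0181  0.082 ] plate [[0.0397, 0.0446, 0.092], [-0.0208, 0.0444, 0.092], [-0.0637, 0.0442, 0.092]] collar [[0.0496 0.0457 0.115 ]] walls [[0.055, -0.101, 0.105], [0.053, 0.151, 0.105]]
[[0.4939, 0.0266, 0.16], [0.4939, 0.0266, 0.063]]
[[4.660e+00 2.049e+01 2.559e+01 1.000e-02 1.000e-02 1.570e+00]
 [4.780e+00 2.049e+01 3.529e+01 1.000e-02 1.000e-02 1.570e+00]]
```

Emit:
play_rows:
  steps:
    - [[0,0,0,0,0,1.57,0.5],[0,0,0,0,0,1.57,0.5],[0,0,4,0,0,1.57,0.5],[0,0,8,0,0,1.57,0.5],[0,0,12,0,0,1.57,0.5],[0,2,14,0,0,1.57,0.5],[0,6,16,0,0,1.57,0.5],[1,9,18,0,0,1.57,0.5],[2,12,20,0,0,1.57,0.5],[3,15,20,0,0,1.57,0.5],[4,18,22,0,0,1.57,0.5],[4.7,20.5,24,0.01,0.01,1.57,0.5],[4.7,20.5,25.6,0.01,0.01,1.57,0.5],[4.7,20.5,25.6,0.01,0.01,1.57,0.5],[4.7,20.5,28,0.01,0.01,1.57,0.5],[4.75,20.5,31,0.01,0.01,1.57,0.5],[4.8,20.5,35.3,0.01,0.01,1.57,0.5],[4.8,20.5,35.3,0.01,0.01,1.57,0.5]]
  force: 20

```text
time_s: 9.08
ee_pos: [0.4912, 0.0268, 0.0579]
eef_rot: [3.134, 0.0, -1.627]
force: [-0.4, -0.9, -1.4]
grip_width: 0.0469
```

Emit:
play_rows:
  steps:
    - [[0,0,0,0,0,0,0],[0,0,0,0,0,0,0],[0,0,0,0,0,0,0],[0,0,0,0,0,0,0],[0,0,0,0,0,0,0],[0,0,0,0,0,0,0],[0,0,0,0,0,0,0],[0,0,0,0,0,0,0]]

```text
time_s: 9.75
ee_pos: [0.4918, 0.0269, 0.059]
eef_rot: [3.136, 0.0, -1.627]
force: [-1.8, 0.4, 7.6]
grip_width: 0.012
```

```bash
python3 -c "
from rel import *
o=ctrl.get_obs(); print(o['grip_width'],o['force'],o['moment'],toL(o['ee_pos']))
p=toL(o['ee_pos'])[0]; p[1]=-.0181; print(rel(toW(L,p),L[2]-np.pi/2))"
```

```text
0.011987210086573427 [-1.84284709  0.35435038  7.60375671] [ 0.13136988  0.38001574 -0.17612063] [[-0.02214627  0.04453192  0.05896507]]
[[ 6.26  0.05 -0.    0.01  0.    0.01]]
```

Emit:
play_rows:
  steps:
    - [[1,0,0,0,0,0,0],[2,0,0,0,0,0,0],[3,0,0,0,0,0,0],[4,0,0,0,0,0,0],[5,0,0,0,0,0,0],[5.8,0.05,0,0,0,0,0],[6.25,0.05,0,0,0,0,0],[6.25,0.05,0,0,0,0,0],[6.25,0.05,0,0,0,0,0],[6.25,0.05,0,0,0,0,0.4],[6.25,0.05,0,0,0,0,0.4],[6.25,0.05,0,0,0,0,0.4],[6.25,0.05,0,0,0,0,0.4],[6.25,0.05,0,0,0,0,0.4],[6.25,0.05,-4,0,0,0,0.4],[6.25,0.05,-8,0,0,0,0.4],[6.25,0.05,-12,0,0,0,0.4],[6.25,-8,-14,0,0,0,0.4]]

```text
time_s: 11.25
ee_pos: [0.5283, -0.0377, 0.198]
eef_rot: [-3.136, -0.001, -1.627]
force: [0.3, -0.5, 2.4]
grip_width: 0.0374
```

Emit:
play_rows:
  steps:
    - [[0,4,-2,0,0,0,1],[0,8,-4,0,0,0,1],[0,12,-4,0,0,0,1],[6,12,-4,0,0,0.05,1],[12,12,-4,0,0,0.05,1],[18,12,-4,0,0,0.05,1],[30,11,-4,0,0,0.05,1],[30,11,-4,0,0,0.05,1],[30,11,-4,0,0,0.05,1],[30,11,-4,0,0,0.05,1],[30,11,-4,0,0,0.05,1]]

```text
time_s: 12.17
ee_pos: [0.4006, -0.3355, 0.237]
eef_rot: [-3.137, -0.001, -1.68]
force: [-0.2, 0.2, 0.5]
grip_width: 0.0939
```

```bash
python3 -c "
from rel import *
o=ctrl.get_obs(); print(o['ee_pos'],o['eef_rot'])
c=cam('top')
f=c['frame']; cv2.imwrite('pics/t8.png',f)
# divider plate: bright low-sat pixels along rows at X -.05..0.02
hsv=cv2.cvtColor(f,cv2.COLOR_BGR2HSV)
for X,z in((-.05,.092),(-.02,.092),(.01,.092),(-.0863,.082)):
    a=proj(c,toW(L,[X,.13,z]))[0]; b=proj(c,toW(L,[X,-.10,z]))[0]
    t=np.linspace(0,1,461); q=a+(b-a)*t[:,None]; m=cv2.remap(hsv,q[:,0].astype(np.float32)[None],q[:,1].astype(np.float32)[None],cv2.INTER_LINEAR)[0].astype(int)
    y=.13-.23*t; s=y[(m[:,1]<60)&(m[:,2]>110)]; print(X,s.size,s.min().round(4) if s.size else 0,s.max().round(4) if s.size else 0,np.median(s).round(4) if s.size else 0)
cc,yw=np.array([.4861,-.3478]),-.11587
g=cc-np.array([np.cos(yw),np.sin(yw)])*.010; print('grip',g)
print(rel([[*g,.2],[*g,.031]],yw-np.pi/2))"
```

```text
[ 0.40057396 -0.33553477  0.2369631 ] [-3.13659203e+00 -8.40286309e-04 -1.67976992e+00]
-0.05 25 -0.0235 -0.0115 -0.0175
-0.02 25 -0.023 -0.011 -0.017
0.01 22 -0.0225 -0.012 -0.0172
-0.0863 23 -0.0225 -0.0115 -0.017
grip [ 0.47616705 -0.34664389]
[[ 3.900e-01 -7.610e+00  3.710e+00 -0.000e+00 -0.000e+00  1.000e-02]
 [ 3.900e-01 -7.530e+00  2.061e+01 -0.000e+00 -0.000e+00  1.000e-02]]
```

Divider plate measured at y −0.0172 against clip −0.0170, so it is in line. Next, the carton.

Emit:
play_rows:
  steps:
    - [[0.4,-4,1,0,0,0.01,1],[0.4,-7.6,3.7,0,0,0.01,1],[0.4,-7.6,7,0,0,0.01,1],[0.4,-7.5,11,0,0,0.01,1],[0.4,-7.5,15,0,0,0.01,1],[0.4,-7.5,18,0,0,0.01,1],[0.4,-7.5,20.4,0,0,0.01,1],[0.4,-7.5,20.4,0,0,0.01,1],[0.4,-7.5,20.4,0,0,0.01,0.2],[0.4,-7.5,20.4,0,0,0.01,0.2],[0.4,-7.5,20.4,0,0,0.01,0.2],[0.4,-7.5,20.4,0,0,0.01,0.2],[0.4,-7.5,20.4,0,0,0.01,0.2],[0.4,-7.5,20.4,0,0,0.01,0.2],[0.4,-7.5,20.4,0,0,0.01,0.2],[0.4,-7.5,20.4,0,0,0.01,0.2],[0.4,-7.5,20.4,0,0,0.01,0.2]]
  force: 25

```text
time_s: 13.63
ee_pos: [0.4759, -0.3469, 0.0335]
eef_rot: [-3.137, -0.0, -1.69]
force: [-2.4, 0.2, 5.1]
grip_width: 0.0498
```

Emit:
play_rows:
  steps:
    - [[0,0,-1,0,0,0,0.2],[0,0,-3,0,0,0,0.2],[0,0.5,-6,0,0,0,0.2],[0,2,-9,0,0,0,0.2],[0,4,-12,0,0,0,0.2],[0,6,-15,0,0,0,0.2],[0,8,-18,0,0,0,0.2],[0,10,-19,0,0,0,0.2],[0,11,-19,0,0,0,0.2],[0,11,-19,0,0,0,0.2]]

```text
time_s: 14.47
ee_pos: [0.3646, -0.3335, 0.2233]
eef_rot: [-3.136, -0.001, -1.691]
force: [1.0, 0.3, -2.2]
grip_width: 0.0497
```

```bash
python3 -c "
from rel import *
o=ctrl.get_obs(); print(o['force'],o['moment'],o['grip_width'])
# carton frame centre is 10 mm ahead of the grip
X,Y=.005,.072; gx=X-.010
P=[toW(L,[-.13,Y,.215])[0],toW(L,[gx,Y,.215])[0],toW(L,[gx,Y,.0335+.012])[0]]
print(np.round(P,3)); print(rel(P,L[2]-np.pi/2))"
```

```text
[ 0.96978103  0.30291337 -2.17828078] [-0.01572588  0.16396455 -0.03052392] 0.049734704797721914
[[0.386 0.061 0.215]
 [0.511 0.053 0.215]
 [0.511 0.053 0.046]]
[[-3.944e+01  2.620e+00  7.800e-01 -1.000e-02 -0.000e+00 -6.000e-02]
 [-4.015e+01 -9.850e+00  8.500e-01 -1.000e-02 -0.000e+00 -6.000e-02]
 [-4.017e+01 -9.760e+00  1.780e+01 -1.000e-02 -0.000e+00 -6.000e-02]]
```

Emit:
play_rows:
  steps:
    - [[-2,0.1,0.3,0,0,-0.06,0.2],[-5,0.5,0.5,0,0,-0.06,0.2],[-8,0.5,0.8,0,0,-0.06,0.2],[-11,1,0.8,0,0,-0.06,0.2],[-14,1,0.8,0,0,-0.06,0.2],[-17,1,0.8,0,0,-0.06,0.2],[-20,1.5,0.8,0,0,-0.06,0.2],[-23,2,0.8,0,0,-0.06,0.2],[-26,2,0.8,0,0,-0.06,0.2],[-29,2.6,0.8,0,0,-0.06,0.2],[-32,2.6,0.8,0,0,-0.06,0.2],[-35,2.6,0.8,0,0,-0.06,0.2],[-37.5,2,0.8,0,0,-0.06,0.2],[-39.4,0,0.8,0,0,-0.06,0.2],[-39.8,-2.5,0.8,0,0,-0.06,0.2],[-40,-5,0.8,0,0,-0.06,0.2],[-40.1,-7.5,0.8,0,0,-0.06,0.2],[-40.2,-9.8,0.8,0,0,-0.06,0.2],[-40.2,-9.8,0.8,0,0,-0.06,0.2]]

```text
time_s: 16.05
ee_pos: [0.5126, 0.054, 0.213]
eef_rot: [-3.139, -0.002, -1.631]
force: [0.3, -0.6, -2.0]
grip_width: 0.0495
```

```bash
python3 -c "
from rel import *
o=ctrl.get_obs(); print(o['force'],o['grip_width'],toL(o['ee_pos']))
P=[toW(L,[-.005,.072,z])[0] for z in (.07,.0455)]
print(rel(P,L[2]-np.pi/2))
c=cam('scene');cv2.imwrite('pics/s9.png',c['frame'])"
```

```text
[ 0.29421835 -0.61932203 -1.97936188] 0.04951806230562617 [[-0.00303657  0.07294385  0.21302687]]
[[ 0.07  0.23 14.3  -0.   -0.    0.  ]
 [ 0.07  0.24 16.75 -0.   -0.    0.  ]]
```

Back edge would catch the bar there (bar front at x 49 mm), so I'll place the carton 20+ mm further forward.

Emit:
play_rows:
  steps:
    - [[0.1,1.5,0,0,0,0,0.2],[0.1,2.6,0,0,0,0,0.2],[0.1,2.6,2,0,0,0,0.2],[0.1,2.6,5,0,0,0,0.2],[0.1,2.6,8,0,0,0,0.2],[0.1,2.6,11,0,0,0,0.2],[0.1,2.6,13.5,0,0,0,0.2],[0.1,2.6,15,0,0,0,0.2],[0.1,2.6,15.8,0,0,0,0.2],[0.1,2.6,16.2,0,0,0,0.2],[0.1,2.6,16.2,0,0,0,0.2]]

```text
time_s: 17.02
ee_pos: [0.4849, 0.0547, 0.0506]
eef_rot: [-3.141, -0.002, -1.631]
force: [0.3, -0.3, -1.7]
grip_width: 0.0498
```

Emit:
play_rows:
  steps:
    - [[0,0,0.2,0,0,0,0.2],[0,0,0.4,0,0,0,0.2],[0,0,0.5,0,0,0,0.2],[0,0,0.6,0,0,0,0.2],[0,0,0.6,0,0,0,0.2]]

```text
time_s: 17.43
ee_pos: [0.4851, 0.0548, 0.0456]
eef_rot: [-3.14, -0.001, -1.631]
force: [-6.5, -1.1, 8.8]
grip_width: 0.0503
```

Emit:
play_rows:
  steps:
    - [[0,0,0,0,0,0,0.6],[0,0,0,0,0,0,0.75],[0,0,0,0,0,0,0.75],[0,0,0,0,0,0,0.75],[0,0,0,0,0,0,0.75],[0,0,0,0,0,0,0.75],[0,0,-4,0,0,0,0.75],[0,0,-8,0,0,0,0.75],[0,0,-12,0,0,0,0.75],[0,0,-16,0,0,0,0.75],[0,4,-20,0,0,0,0.75],[0,8,-20,0,0,0,0.75],[-4,10,-20,0,0,0,0.5],[-8,10,-20,0,0,0,0.3],[-12,10,-20,0,0,0,0],[-16,10,-20,0,0,0,0],[-20,10,-20,0,0,0,0],[-24,10,-20,0,0,0,0],[-24,10,-20,0,0,0,0],[-24,10,-20,0,0,0,0]]

```text
time_s: 19.1
ee_pos: [0.3989, 0.3019, 0.2443]
eef_rot: [-3.141, -0.002, -1.628]
force: [0.4, 0.6, -0.6]
grip_width: 0.0206
```

```bash
python3 -c "
from rel import *
print(ctrl.get_obs()['ee_pos'])
c=cam('top'); print(proj(c,toW(L,[[x,y,.087] for x in(-.062,.028) for y in(.047,.097)])).round(1).tolist())
cv2.imwrite('pics/t10.png',cv2.resize(c['frame'][90:240,195:395],None,fx=4,fy=4,interpolation=cv2.INTER_CUBIC))"
```

```text
[0.39892673 0.30186321 0.24431395]
[[258.0, 213.4], [238.1, 212.0], [260.8, 178.6], [241.2, 177.3]]
```

View pics/t10.png

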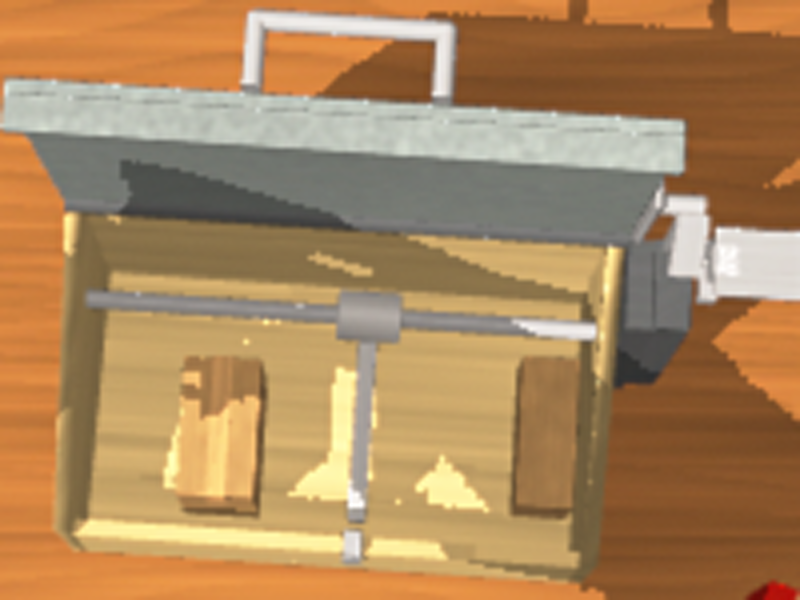

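The crop shows the carton upright in the left bay, with top corners at px (240.5,179)–(260,216) as predicted, the plate in line with the clip at crop x≈355, and the door up. Now to the pad.

```bash
python3 -c "
from rel import *
# pad centre from crop t10/crop1 checks
c=cam('top'); print('pad by ray',onz(c,[[340+180/4,110+184/4]],.235), toW(L,[.065,-.242,.235]))
p=toW(L,[.065,-.242,.235])[0]
print(rel([[.39,.0,.34],[.40,-.27,.34],p+[0,0,.1],p+[0,0,.02]],L[2]))"
```

```text
pad by ray [[ 0.55814026 -0.25953784  0.235     ]] [[ 0.56055065 -0.2645805   0.235     ]]
[[ 30.02  -0.88  -9.45   0.    -0.    -1.57]
 [ 56.91  -3.5   -9.4    0.    -0.    -1.57]
 [ 55.41 -19.49  -8.88   0.    -0.    -1.57]
 [ 55.39 -19.48  -0.88   0.    -0.    -1.57]]
```

Emit:
play_rows:
  steps:
    - [[3,0,-3,0,0,-1.57,0],[6,0,-6,0,0,-1.57,0],[10,-0.5,-9.4,0,0,-1.57,0],[14,-0.5,-9.4,0,0,-1.57,0],[18,-0.5,-9.4,0,0,-1.57,0],[22,-0.9,-9.4,0,0,-1.57,0],[26,-0.9,-9.4,0,0,-1.57,0],[30,-1,-9.4,0,0,-1.57,0],[34,-1,-9.4,0,0,-1.57,0],[38,-2,-9.4,0,0,-1.57,0],[42,-2,-9.4,0,0,-1.57,0],[46,-3,-9.4,0,0,-1.57,0],[50,-3,-9.4,0,0,-1.57,0],[54,-3.5,-9.4,0,0,-1.57,0],[57,-3.5,-9.4,0,0,-1.57,0],[57,-3.5,-9.4,0,0,-1.57,0],[57,-3.5,-9.4,0,0,-1.57,0]]

```text
time_s: 20.62
ee_pos: [0.398, -0.275, 0.3399]
eef_rot: [3.139, -0.001, -0.064]
force: [0.6, 0.9, 0.0]
grip_width: 0.0003
```

```bash
python3 -c "
from rel import *
o=ctrl.get_obs(); print(o['ee_pos'],o['eef_rot'],o['force'])
print(rel([[.559,-.263,.33],[.559,-.263,.25],[.559,-.263,.235],[.559,-.263,.22]],L[2]))"
```

```text
[ 0.39802202 -0.274997    0.3398773 ] [ 3.13921208e+00 -8.25365659e-04 -6.43396693e-02] [0.58206018 0.93300893 0.03753972]
[[15.99 -2.23  1.    0.   -0.   -0.  ]
 [15.98 -2.25  9.    0.   -0.   -0.  ]
 [15.98 -2.26 10.5   0.   -0.   -0.  ]
 [15.98 -2.26 12.    0.   -0.   -0.  ]]
```

Emit:
play_rows:
  steps:
    - [[4,-0.6,0,0,0,0,0],[8,-1.2,0,0,0,0,0],[12,-1.8,1,0,0,0,0],[16,-2.25,2,0,0,0,0],[16,-2.25,4,0,0,0,0],[16,-2.25,7,0,0,0,0],[16,-2.25,9,0,0,0,0],[16,-2.25,10,0,0,0,0],[16,-2.25,10.6,0,0,0,0]]

```text
time_s: 21.37
ee_pos: [0.558, -0.2639, 0.2336]
eef_rot: [3.139, 0.0, -0.066]
force: [-4.1, 1.4, 5.0]
grip_width: 0.0006
```

Emit:
play_rows:
  steps:
    - [[0,0,0.4,0,0,0,0],[0,0,0.8,0,0,0,0],[0,0,1.1,0,0,0,0],[0,0,1.4,0,0,0,0],[0,0,1.4,0,0,0,0],[0,0,1.4,0,0,0,0],[0,0,1.4,0,0,0,0],[0,0,1.4,0,0,0,0],[0,0,1.4,0,0,0,0],[0,0,1.4,0,0,0,0],[0,0,1.4,0,0,0,0],[0,0,1.4,0,0,0,0],[0,0,1.4,0,0,0,0],[0,0,1.4,0,0,0,0],[0,0,1.4,0,0,0,0],[0,0,1.4,0,0,0,0]]

```text
time_s: 22.7
ee_pos: [0.558, -0.2644, 0.2202]
eef_rot: [3.138, -0.0, -0.066]
force: [-3.6, -1.6, 5.1]
grip_width: 0.0005
```

```bash
cat > ang.py <<'E'
from rel import *
c=cam('top'); f=c['frame']; hsv=cv2.cvtColor(f,cv2.COLOR_BGR2HSV).astype(int)
# door front-left corner of the grey blob (left side, col<330)
m=(hsv[...,1]<60)&(hsv[...,2]>60); m[:, :195]=0; m[:,355:]=0; m[250:]=0; m[:60]=0
k,s,ce=biggest(cv2.morphologyEx(m.astype(np.uint8),cv2.MORPH_OPEN,np.ones((5,5)))); print('blob',s)
for a in (0,.3,.6,1,1.4,1.6,1.85): print(a,proj(c,toW(L,[hinge(a,-.2,.1725,.012),hinge(a,-.2,-.1725,.012)])).round(0).tolist())
cv2.imwrite('pics/ang.png',f)
E
python3 ang.py
```

```text
blob [ 195  136  160   65 7478]
0 [[206.0, 221.0], [346.0, 230.0]]
0.3 [[202.0, 220.0], [349.0, 230.0]]
0.6 [[198.0, 211.0], [353.0, 222.0]]
1 [[194.0, 187.0], [358.0, 198.0]]
1.4 [[193.0, 152.0], [363.0, 163.0]]
1.6 [[194.0, 132.0], [365.0, 143.0]]
1.85 [[196.0, 107.0], [366.0, 119.0]]
```

Door is sinking (front edge around 1.0 rad). I'll lift off the pad and wait in front.

Emit:
play_rows:
  steps:
    - [[0,0,-1,0,0,0,0],[0,0,-4,0,0,0,0],[0,0,-8,0,0,0,0],[-4,0,-10,0,0,0,0],[-8,0,-10,0,0,0,0],[-12,0,-10,0,0,0,0],[-16,0,-10,0,0,0,0],[-20,0,-10,0,0,0,0],[-22,0,-10,0,0,0,0],[-22,0,-10,0,0,0,0],[-22,0,-10,0,0,0,0],[-22,0,-10,0,0,0,0],[-22,0,-10,0,0,0,0],[-22,0,-10,0,0,0,0],[-22,0,-10,0,0,0,0],[-22,0,-10,0,0,0,0],[-22,0,-10,0,0,0,0],[-22,0,-10,0,0,0,0],[-22,0,-10,0,0,0,0],[-22,0,-10,0,0,0,0]]

```text
time_s: 24.42
ee_pos: [0.3385, -0.2496, 0.3202]
eef_rot: [3.139, -0.0, -0.066]
force: [-0.3, -0.4, 1.0]
grip_width: 0.0007
```

```bash
python3 ang.py; python3 -c "
from rel import *
o=ctrl.get_obs(); print(o['ee_pos'],o['force'])
q=lambda a,d:toW(L,hinge(a,-.18,.095,.012+d))[0]
print(np.round([q(.3,0),q(0,0)],4)); 
P0=q(0,0)
print(rel([[.36,P0[1],.30],[P0[0],P0[1],.25],[P0[0],P0[1],.18],P0,P0-[0,0,.006]],L[2]))"
```

```text
blob [  202   138   153    94 12490]
0 [[206.0, 221.0], [346.0, 230.0]]
0.3 [[202.0, 220.0], [349.0, 230.0]]
0.6 [[198.0, 211.0], [353.0, 222.0]]
1 [[194.0, 187.0], [358.0, 198.0]]
1.4 [[193.0, 152.0], [363.0, 163.0]]
1.6 [[194.0, 132.0], [365.0, 143.0]]
1.85 [[196.0, 107.0], [366.0, 119.0]]
[ 0.33847321 -0.24955872  0.32020429] [-0.38075003  0.8916882  -0.82810436]
[[0.4369 0.081  0.163 ]
 [0.444  0.0805 0.1096]]
[[-3.000e-02 -3.308e+01  1.920e+00  0.000e+00 -0.000e+00 -0.000e+00]
 [ 8.350e+00 -3.365e+01  6.920e+00  0.000e+00 -0.000e+00 -0.000e+00]
 [ 8.350e+00 -3.368e+01  1.392e+01  0.000e+00 -0.000e+00 -0.000e+00]
 [ 8.340e+00 -3.370e+01  2.096e+01  0.000e+00 -0.000e+00 -0.000e+00]
 [ 8.340e+00 -3.370e+01  2.156e+01  0.000e+00 -0.000e+00 -0.000e+00]]
```

The door rests ajar near 0.3 (left corner at column 202). Going to press it home.

Emit:
play_rows:
  steps:
    - [[0,-4,1,0,0,0,0],[0,-8,2,0,0,0,0],[0,-12,2,0,0,0,0],[0,-16,2,0,0,0,0],[0,-20,2,0,0,0,0],[0,-24,2,0,0,0,0],[0,-28,2,0,0,0,0],[2,-31,3,0,0,0,0],[5,-33.5,5,0,0,0,0],[8.3,-33.7,7,0,0,0,0],[8.3,-33.7,10,0,0,0,0],[8.3,-33.7,13,0,0,0,0],[8.3,-33.7,14.5,0,0,0,0],[8.3,-33.7,14.5,0,0,0,0]]

```text
time_s: 25.63
ee_pos: [0.4421, 0.0806, 0.171]
eef_rot: [3.138, 0.005, -0.066]
force: [-0.6, -0.4, 0.6]
grip_width: 0.0003
```

Emit:
play_rows:
  steps:
    - [[0,0,0.6,0,0,0,0],[0,0,1.2,0,0,0,0],[0,0,1.8,0,0,0,0],[0,0,2.4,0,0,0,0],[0,0,3.0,0,0,0,0],[0,0,3.6,0,0,0,0],[0,0,4.2,0,0,0,0],[0,0,4.8,0,0,0,0],[0,0,5.4,0,0,0,0],[0,0,6.0,0,0,0,0]]

```text
time_s: 26.47
ee_pos: [0.4418, 0.0804, 0.1105]
eef_rot: [3.138, 0.005, -0.066]
force: [1.0, -0.3, 1.7]
grip_width: 0.0008
```

Nearly home (expected shut height 0.109); I'll push until the force rises.

Emit:
play_rows:
  steps:
    - [[0,0,0.2,0,0,0,0],[0,0,0.4,0,0,0,0],[0,0,0.5,0,0,0,0],[0,0,0.5,0,0,0,0]]

```text
time_s: 26.8
ee_pos: [0.4423, 0.0805, 0.109]
eef_rot: [3.138, 0.003, -0.066]
force: [-24.7, -3.4, 58.2]
grip_width: 0.0005
```

Hard stop felt at 0.109. I'll retreat and check.

Emit:
play_rows:
  steps:
    - [[0,0,-0.4,0,0,0,0],[0,0,-3,0,0,0,0],[0,0,-7,0,0,0,0],[-2,-2,-11,0,0,0,0],[-5,-6,-13,0,0,0,0],[-6,-10,-13,0,0,0,0],[-6,-14,-13,0,0,0,0],[-6,-18,-13,0,0,0,0],[-6,-18,-13,0,0,0,0],[-6,-18,-13,0,0,0,0],[-6,-18,-13,0,0,0,0],[-6,-18,-13,0,0,0,0],[-6,-18,-13,0,0,0,0],[-6,-18,-13,0,0,0,0]]

```text
time_s: 27.97
ee_pos: [0.395, 0.2635, 0.2387]
eef_rot: [3.138, 0.003, -0.067]
force: [-0.1, 1.0, 1.0]
grip_width: 0.0007
```

```bash
python3 ang.py | head -3; python3 -c "
from h import *
a=cam('top')['frame'][90:290,100:400]; b=cam('scene')['frame'][150:350,150:450]
cv2.imwrite('pics/fin.png',cv2.resize(np.vstack([a,b]),None,fx=1.5,fy=1.5))
# closedness: compare with start
o=cv2.imread('pics/scene0.png'); n=cam('scene')['frame']; d=cv2.absdiff(o,n).max(2)[200:300,200:340]; print('diff px',int((d>50).sum()))
o=cv2.imread('pics/top0.png'); n=cam('top')['frame']
for nm,(x,y,w,h) in dict(mug=(118,120,50,50),tape=(115,178,50,44)).items(): print(nm,int((cv2.absdiff(o,n).max(2)[y:y+h,x:x+w]>50).sum()))
print(ctrl.get_obs()['force'])"
```

```text
blob [  207   138   148    93 12012]
0 [[206.0, 221.0], [346.0, 230.0]]
0.3 [[202.0, 220.0], [349.0, 230.0]]
diff px 2599
mug 27
tape 1371
[0.01815852 0.14654176 0.96752241]
```

View pics/fin.png

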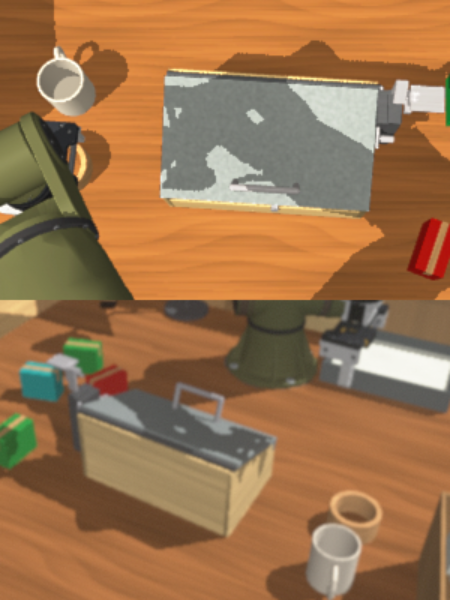

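Both views show the door shut, its left edge at column 207 as at the start. The mug and tape roll are in place (the arm only hides the roll in the top view), and the gripper is clear of everything.

```bash
python3 -c "
from station import ctrl
print(ctrl.hand_in())"
```

```text
the job is handed in; nothing more can be done
None
```

I finished the job and handed it in at about 28 s of the allowed 72; the hand-in reports no verdict. In order, I:

- raised the door until the stay caught
- slid the divider into line with the clip
- set the carton down upright in the left bay
- pressed the pad, which let the door sink by itself
- pressed the door shut

**Last checks**
- **Door raised:** it rested near 1.83–1.85 rad with no force on the tool.
- **Divider:** the plate measured within 0.5 mm of the clip's line, and the later view with the carton in place still showed it in line.
- **Carton:** it stood upright, with its top corners within about 2 px of where I predicted.
- **Door shut:** I pressed to the hard stop at 0.109 m against 0.1096 m expected. Its left edge went back to column 207, as at the start.
- **Mug and tape roll:** the mug's pixels in the top view hardly changed. The tape roll was judged by eye in the scene view, because the arm hid it from the top camera.

**Not clean or not checked**
- I could not look at the divider and carton again once the door was shut.
- Pushing into the stops gave tool forces of about 50 N when raising the door and 60 N when pressing it shut. The 120 N wrist limit was not reached, and both pushes were with the fingers.
- The bar slipped in the grip while I raised the door. I re-seated the fingers lower before the final push.

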